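Line up the specimen blocks and press the label holder behind the rack's lip

ROBOT

A 6-joint arm with a two-finger parallel gripper is mounted at the origin on the work surface. World frame = base frame: x ahead of the robot, y to its left, z up, the work surface at z = 0. Lengths are in m, angles in rad, forces in N, time in s.
With the tool pointing down it reaches from about 0.375 to 0.9 m from the base axis. Payload 3.1 kg.
Tool frame: the origin (TCP) lies where the fingers leave the gripper's body, on its centre line; the fingertips stand manip.tip_reach ahead of it and the grasp point (between the pads) lies 54 mm ahead of it (manip.tip_reach is the distance from the TCP to the fingertips, in m); z points along the fingers, y is the direction in which the jaws open and shut (so a half turn about z gives the same grasp; the last joint's range is limited). The gripper opens to 85 mm and grips with 20 to 120 N. Pads are 22 mm wide; open, the fingers measure 114 mm over their backs; the gripper's body (76 mm by 85 mm) begins 54 mm behind the grasp point. The pads swing forward as they close: fully open they stand 13 mm farther back than shut.
Start: joints at [0.938, 0.527, 1.433, -0, 1.181, -0.178], TCP at [0.275, 0.561, 0.304] pointing down, gripper open.
Joint ranges: [-3.08, 3.08], [-0.75, 2.2], [0.22, 2.44], [-1.43, 4.57], [0, 2.65], [-2.85, 2.85]. Speed limits (rad/s): [2.79, 2.79, 3.14, 3.14, 3.14, 3.14].

INTERFACE

Orientations are given as a unit quaternion [x, y, z, w].
In Python, from station import manip, cams, order gives the robot as it stands. The module is installed in compiled form; this text tells all that it offers.
- The arm moves only by the tool drive_tool, never from a script. Its arguments are lists of equal length, an entry for each row: "linear": the shift along the tool's x, y, z in mm, a list of three; "rot": the turn, a rotation vector about the tool's x, y, z in degrees, a list of three; "hand": the finger opening in mm, from 0 to 85.4. A call has 1 to 20 rows; each row shifts and turns the pose as measured when the row begins, along the tool's axes as they then stand; what a row does not reach is not made up. A row lasts 1/12 s, in which the tool goes at most 41.7 mm and 7.16 degrees, less where a joint would pass 70% of its speed; a pose out of reach is approached as far as the arm can. A call with a gripper value outside its range is refused whole. The fingers move at their own pace and stop on an object; "force" is the grip in N (left out, the last holds). Time passes only in rows, so rows that do not move let the fingers close. It gives the time, the measured TCP pose, the force and the opening at its end, in the units of the state.
- manip.sense(): the state, without advancing time (a new reading comes with each control period).
- cams.snapshot(name): name is "side" or "top"; returns the picture (480x640x3 uint8, red, green, blue); there is no depth.
- cams.camera_model(name): a dict with "vfov" (degrees; the focal length in pixels is half the picture's height over the tangent of half this angle, whatever the lens; pixels are square), "cx", "cy" (the principal point, pixels), "rvec" (rotation vector, rad) and "tvec" (3), from world to camera coordinates, as OpenCV has them. Camera axes: x right, y down, z forward; pixel columns grow to the right and rows downward; lengths in m; the calibration is good to about 2 mm. A picture is of the moment at which its call begins. camera_model takes no time and is no camera call.
- order.sign_off(): hands the job in, once; it reports no verdict.
Trained networks look in the newest picture that a camera, given by its name, has taken for a name from the list of things; names that differ only in an ending like _2 or _b are one class to them, and where a whole thing is asked for, a point or a joint stands for the part that bears it (a point fixed in the world has none). Each returns a list of dicts, best first, with "score" (0 to 1); they miss things now and then, are a little off and sometimes report something else, mostly with a low value. They report only what shows in the picture. A call takes as long as a camera call. They do not tell look-alikes from the thing itself.
- cams.regions_of(label, camera): "pixels" (480x640 bool, what is visible of it) and "rect" ([left, top, right, bottom] in pixels, round what is visible of it).
- cams.spot_point(label, camera): "at" ([column, row] in pixels: a listed point, or the origin of a listed thing).
The state is a dict: "t": time; "q": joint angles; "qd": joint speeds; "tau": joint torques, N m; "tcp_pos": TCP position; "tool_rot": TCP orientation; "force": force on the tool from outside, world axes, zero at the start; "ft_torque": the same for the moment, N m; "finger_gap": opening from 0.0 (shut) to 1.0 (fully open).
Only numpy, scipy, OpenCV 4.12 (cv2) and the standard library are available. Lean on these libraries where they do the work, as an engineer would, in place of code of your own. Each camera call takes 0.05 s, during which the arm holds its last target. There are 200 camera calls.

TASK

On the specimen rack, first nudge the three black blocks back along their lanes until all stand flat and square against the rear fence in one even row. Then take the long label holder from its stand, push it upright down behind the rack's front lip, against the sprung bar, until it is fully home, and finish while still holding it pressed down there: do not let go, as someone will fix it while you hold. Leave the short holder and the other things on the bench where they are.

Things in the scene. Friction and masses are not known exactly. Their poses are not given: they have to be found in the camera images.
- rack: White fixed specimen rack, 160 (x) by 170 (y) mm; origin under its centre on the bench, x towards its rear fence, y to its left, z up. Deck top at z = 50 mm, from x = -63 mm back to the fence. Ribs on the deck, 6 high and 8 wide, at y = -75, -25, 25, 75 mm (x = -52 to 68), make three lanes, each 42 mm wide, centred at y = -50, 0, 50 mm.
- fence (a point): Foot of the front face of the rack's aluminium rear fence, mid-width (rack x = 68, y = 0, z = 50 mm), axes as the rack's. The fence is 8 mm thick and rises 16 mm above the deck.
- slot (a point): Centre of the floor of the rack's front channel (rack x = -69, y = 0, z = 20 mm), axes as the rack's. The channel is 12 mm wide in x, 98 mm long in y, closed at both ends, open above, 30 mm deep below the deck. The label holder is fully home when its underside is on this floor.
- lip (a point): Top edge of the aluminium front lip, mid-width (rack x = -80, y = 0, z = 55 mm). The lip is the channel's front wall, 5 mm thick: upright from rack z = 20 to 50 mm at x = -75, then flared forward at 45 degrees to this edge.
- press_bar (a joint): Sprung dark steel bar (9 by 50 mm) in the middle of the channel: 0 = up, its top 10 mm above the channel floor; 0.010 m = pressed flush with the floor. It starts to move at 3 N and takes 8 N at 10 mm; it pushes the holder up again when let go.
- block0: Black specimen block, 36 by 36 by 24 mm high with a round steel inset on top, about 80 g, standing loose in the right-hand (rack y = -50 mm) lane; origin at the centre of its underside. Against the fence its centre is at rack x = 50 mm.
- block1: Black specimen block, 36 by 36 by 24 mm high with a round steel inset on top, about 80 g, standing loose in the middle (rack y = 0) lane; origin at the centre of its underside. Against the fence its centre is at rack x = 50 mm.
- block2: Black specimen block, 36 by 36 by 24 mm high with a round steel inset on top, about 80 g, standing loose in the left-hand (rack y = 50 mm) lane; origin at the centre of its underside. Against the fence its centre is at rack x = 50 mm.
- label_holder: The long label holder: upright aluminium plate 8 mm thick (x), 90 mm wide (y), 65 mm high, with a blank paper strip along the top of both faces, the same from either side; its lowest 5 mm are only 5 mm thick. Origin at the centre of its underside. About 90 g. It starts upright in one of the stand's two slots. When home 35 mm stand above the rack's deck.
- short_holder: A spare of the same kind, 60 mm wide and 40 mm high, in the other slot of the stand; to be left alone. Origin at the centre of its underside.
- stand: Grey fixed stand, 112 (x) by 114 (y) by 30 mm high; origin under its centre, z up. Two slots along its y, at x = -31 and 31 mm, each 10 mm wide and 94 mm long with the floor at z = 6 mm; the holders stand loose in them, 24 mm deep.
- cap0: Black eyepiece cap, 44 mm across, 14 mm high, on the bench in front of the rack; leave alone.
- cap1: Black eyepiece cap, 44 mm across, 14 mm high, on the bench beside the rack; leave alone.
- lens_ring: Dark steel ring, 48 mm across, 10 mm high, on the bench behind the stand; leave alone.
- dish: Glass dish, 90 mm across, 16 mm high; leave alone.
- jar: Amber glass jar with a white cap, 48 mm across, 60 mm high; leave alone.
- driver: Screwdriver, 160 mm long, lying on the bench; leave alone.
There are look-alikes about, which are no part of the job. What is shaped like the label_holder but blue or yellow is not meant.

How it is judged:
By the outcome, as a careful person would: the job done as asked, in the order asked, and still so for the second after the job is handed in, while the arm keeps its last pose, push and grip.
It also fails if it takes over 58 s, if anything falls off the work surface, if the arm or the gripper's body presses on something with over 40 N, if the wrist force passes 120 N, or if a joint passes its speed limit or range.

## Working session

There is one attempt and no reset: what is moved stays moved. The work goes in short steps, Python scripts to look and compute and a tool call to move; the robot and the scene stay as the last step left them, time stands still between calls to the robot, and variables do not carry over. Pictures are saved under pics/ and viewed, about 8 in all and at most 12, crops included, and the job is handed in when it is done.

Besides the shell and the picture viewer there is one more tool, called after "Emit:" in YAML: its name, and indented under it one key for each argument. drive_tool: Moves the arm, as the interface text tells. Its arguments: {"type":"object","properties":{"linear":{"type":"array","items":{"type":"array","items":{"type":"number"}}},"rot":{"type":"array","items":{"type":"array","items":{"type":"number"}}},"hand":{"type":"array","items":{"type":"number"}},"force":{"type":"number"}},"required":["linear","rot","hand"]}

```bash
mkdir -p pics; cat > h.py <<'E'
import numpy as np, cv2
from scipy.spatial.transform import Rotation as R
from station import manip, cams, order
def cam(n):
    m=cams.camera_model(n); f=240/np.tan(np.radians(m["vfov"])/2)
    K=np.array([[f,0,m["cx"]],[0,f,m["cy"]],[0,0,1.]])
    return K,np.array(m["rvec"],float).reshape(3),np.array(m["tvec"],float).reshape(3)
def proj(n,P):
    K,r,t=cam(n); return cv2.projectPoints(np.array(P,float).reshape(-1,3),r,t,K,None)[0].reshape(-1,2)
def onz(n,px,z):
    K,r,t=cam(n); Rm=R.from_rotvec(r).as_matrix(); c=-Rm.T@t
    d=Rm.T@np.linalg.inv(K)@np.array([px[0],px[1],1.]); return c+d*(z-c[2])/d[2]
def save(n,name):
    im=cams.snapshot(n); cv2.imwrite(f"pics/{name}.png",im[:,:,::-1]); return im
E
python3 - <<'E'
from h import *
np.set_printoptions(precision=4,suppress=True)
a=save("top","top0");b=save("side","side0")
s=manip.sense(); print(s, manip.tip_reach)
for n in("top","side"):
    print(n,cams.camera_model(n))
    for l,z in(("rack",0),("fence",.05),("slot",.02),("lip",.055),("block0",.05),("block1",.05),("block2",.05),("label_holder",.006),("short_holder",.006),("stand",0)):
        for d in cams.spot_point(l,n)[:4]: print(n,l,round(d["score"],2),np.round(d["at"],1),onz(n,d["at"],z))
E
```

```text
{'t': 0.1, 'q': array([ 0.9375,  0.5284,  1.4338,  0.    ,  1.1814, -0.1785]), 'qd': array([-0.0001, -0.0029, -0.0031,  0.0004,  0.0005,  0.0026]), 'tau': array([ -0.0001, -44.3303, -17.8586,  -0.0002,   0.0039,   0.    ]), 'tcp_pos': array([0.2742, 0.5611, 0.303 ]), 'tool_rot': array([ 0.2255,  0.9743, -0.0009, -0.0004]), 'force': array([ 0.3027,  0.4599, -0.7754]), 'ft_torque': array([-0.0119,  0.0508,  0.0021]), 'finger_gap': 1.0007044494989377} 0.0726
top {'vfov': 49.697046888862175, 'cx': 320.3602352960888, 'cy': 242.39077590349925, 'rvec': array([ 2.0218, -2.1984,  0.2294]), 'tvec': array([0.0316, 0.6019, 1.0064])}
top rack 0.67 [240.4 267.2] [0.5758 0.1579 0.    ]
top rack 0.21 [261.2 261.9] [0.5837 0.1122 0.    ]
top fence 0.6 [237.7 230.8] [0.6449 0.1523 0.05  ]
top fence 0.36 [214.5 251.2] [0.6052 0.2028 0.05  ]
top fence 0.16 [148.6 255.3] [0.6081 0.3401 0.05  ]
top slot 0.81 [237.4 298.7] [0.5057 0.1647 0.02  ]
top lip 0.88 [236.9 301.5] [0.496  0.1606 0.055 ]
top lip 0.21 [260.3 259.7] [0.5783 0.108  0.055 ]
top block0 0.77 [263.5 259.6] [0.5789 0.1019 0.05  ]
top block0
[... 1415 characters left out ...]
.05  ]
side block1 0.58 [291.8 222.6] [0.5845 0.1008 0.05  ]
side block1 0.55 [275.  194.8] [0.5999 0.1988 0.05  ]
side block2 0.68 [283.2 206.6] [0.5951 0.1546 0.05  ]
side block2 0.58 [291.8 222.6] [0.5845 0.1008 0.05  ]
side block2 0.55 [275.  194.8] [0.5999 0.1988 0.05  ]
side label_holder 0.87 [280.6 344.6] [ 0.4265 -0.1196  0.006 ]
side label_holder 0.84 [330.8 318.2] [ 0.5331 -0.1216  0.006 ]
side label_holder 0.71 [338.2 390.4] [ 0.461  -0.2511  0.006 ]
side label_holder 0.68 [388.6 294.5] [ 0.6571 -0.1373  0.006 ]
side short_holder 0.81 [363.1 307.7] [ 0.5973 -0.1355  0.006 ]
side stand 0.69 [347.4 311.1] [ 0.5708 -0.1217  0.    ]
side stand 0.63 [273.4 195.2] [0.622  0.2537 0.    ]
```

View pics/top0.png

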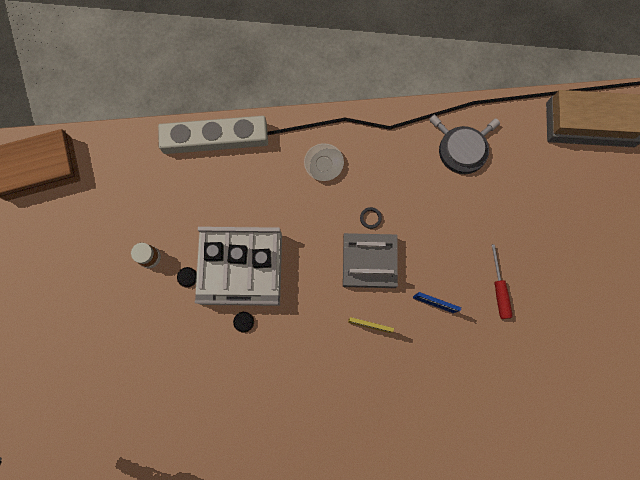

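View pics/side0.png

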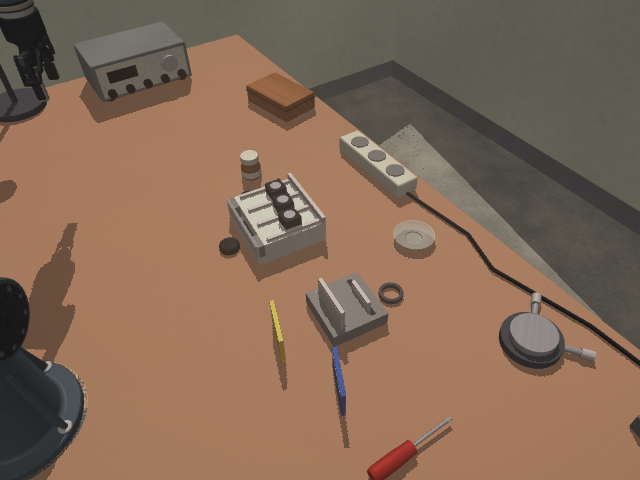

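Candidates for the long holder in the top view:
- Aluminium plate at (372,272), in the stand's near slot.
- Short aluminium plate at (371,245), in the rear slot.
- Blue plate at (437,302).
- Yellow plate at (371,325).

I choose the wide aluminium one at (372,272). Next I fit the poses with silhouettes and check them in a close crop.

```bash
cat > fit.py <<'E'
from h import *
from scipy.optimize import minimize
def box(x0,x1,y0,y1,z0,z1): return np.array([[x,y,z] for x in(x0,x1) for y in(y0,y1) for z in(z0,z1)])/1000.
def place(P,p): 
    Q=P.copy(); c,s=np.cos(p[2]),np.sin(p[2]); Q[:,0]=p[0]+c*P[:,0]-s*P[:,1]; Q[:,1]=p[1]+s*P[:,0]+c*P[:,1]; return Q
def sil(n,parts,p,S=4):
    m=np.zeros((480*S,640*S),np.uint8)
    for P in parts:
        h=cv2.convexHull(proj(n,place(P,p)).astype(np.float32)).reshape(-1,2)
        cv2.fillConvexPoly(m,np.round((h+.5)*S*16).astype(np.int32),1,shift=4)
    return m
def fit(parts,masks,p0):
    up={n:cv2.resize(m.astype(np.uint8),None,fx=4,fy=4,interpolation=cv2.INTER_NEAREST) for n,m in masks.items()}
    def cost(p):
        return -sum((lambda a:(a&u).sum()/(a|u).sum())(sil(n,parts,p)) for n,u in up.items())/len(up)
    r=minimize(cost,p0,method="Nelder-Mead",options=dict(initial_simplex=np.array(p0)+np.array([[0,0,0],[.008,0,0],[0,.008,0],[0,0,.1]])-np.array([.002,.002,.03]),xatol=2e-4,fatol=1e-4))
    return r.x,-r.fun
RACK=[box(-75,76,-85,85,0,50),box(68,76,-85,85,50,66),box(-80,-75,-49,49,50,55)]
STAND=[box(-56,56,-57,57,0,30)]
HOLD=[box(-4,4,-45,45,24,65)]
SHORT=[box(-4,4,-30,30,24,40)]
BLOCK=[box(-18,18,-18,18,50,74)]
E
cat > m.py <<'E'
from fit import *
np.set_printoptions(precision=4,suppress=True)
ims={n:cams.snapshot(n) for n in("top","side")}
def masks(l,P):
    o={}
    for n in("top","side"):
        c=proj(n,P)[0]; best=None
        for d in cams.regions_of(l,n):
            r=d["rect"]; m=np.hypot((r[0]+r[2])/2-c[0],(r[1]+r[3])/2-c[1])
            if m<12 and (best is None or d["score"]>best[0]): best=(d["score"],d["pixels"],r)
        if best: o[n]=best[1]; print(l,n,best[0],best[2])
        else: print(l,n,"none",c)
    return o
res={}
def go(name,l,parts,P,p0,ns=("top","side")):
    mk=masks(l,P)
    for sub in (list(mk),)+tuple([n] for n in mk):
        r=fit(parts,{n:mk[n] for n in sub},p0); print(name,sub,r[0],np.degrees(r[0][2]).round(2),round(r[1],3)); res.setdefault(name,r[0])
go("rack","rack",RACK,(.576,.158,.03),(.576,.158,.0))
go("stand","stand",STAND,(.567,-.117,.02),(.567,-.117,.0))
go("hold","label_holder",[p+np.array([0,0,.006]) for p in HOLD],(.53,-.123,.05),(.53,-.123,.0))
for i,(x,y) in enumerate(((.579,.102),(.592,.153),(.604,.203))): go(f"b{i}","block0",BLOCK,(x,y,.062),(x,y,.0))
np.save("res.npy",res,allow_pickle=True)
out=[]
for n,(u,v,w,hh) in dict(top=(180,205,240,120),side=(210,150,200,200)).items():
    S=4; im=cv2.resize(ims[n][:,:,::-1],None,fx=S,fy=S,interpolation=cv2.INTER_CUBIC)
    for k,parts in(("rack",RACK),("stand",STAND),("hold",[p+np.array([0,0,.006]) for p in HOLD]),("b0",BLOCK),("b1",BLOCK),("b2",BLOCK)):
        cs=cv2.findContours(sil(n,parts,res[k]),cv2.RETR_EXTERNAL,cv2.CHAIN_APPROX_NONE)[0]; cv2.drawContours(im,cs,-1,(0,0,255),1)
    c=im[v*S:(v+hh)*S,u*S:(u+w)*S]; c=cv2.resize(c,None,fx=min(800/c.shape[1],600/c.shape[0]),fy=min(800/c.shape[1],600/c.shape[0]),interpolation=cv2.INTER_AREA)
    cv2.imwrite(f"pics/fit_{n}.png",c)
E
python3 m.py
```

```text
rack top none [238.1474 264.8069]
rack side 0.81 [227.4, 171.3, 327.1, 264.8]
rack ['side'] [ 0.5731  0.1559 -0.0754] -4.32 0.803
rack ['side'] [ 0.5731  0.1559 -0.0754] -4.32 0.803
stand top 0.81 [342.0, 230.6, 398.5, 289.9]
stand side none [344.4466 303.8317]
stand ['top'] [ 0.5647 -0.1207 -0.0893] -5.12 0.827
stand ['top'] [ 0.5647 -0.1207 -0.0893] -5.12 0.827
label_holder top 0.73 [352.2, 268.6, 392.0, 275.0]
label_holder side 0.68 [316.2, 277.3, 345.6, 328.2]
hold ['top', 'side'] [ 0.5343 -0.1188 -0.1096] -6.28 0.894
hold ['top'] [ 0.5337 -0.1167 -0.1095] -6.27 0.903
hold ['side'] [ 0.5347 -0.1187 -0.114 ] -6.53 0.946
block0 top 0.84 [250.4, 248.8, 269.6, 267.6]
block0 side 0.74 [279.8, 205.1, 304.5, 227.1]
b0 ['top', 'side'] [ 0.5811  0.1039 -0.0634] -3.63 0.9
b0 ['top'] [ 0.5806  0.1038 -0.0462] -2.65 0.916
b0 ['side'] [ 0.5817  0.1047 -0.0623] -3.57 0.887
block0 top 0.54 [225.6, 243.5, 248.0, 266.4]
block0 side 0.52 [272.0, 191.8, 295.3, 216.0]
b1 ['top', 'side'] [ 0.5936  0.1543 -0.1518] -8.7 0.85
b1 ['top'] [ 0.593   0.1541 -0.1355] -7.76 0.914
b1 ['side'] [ 0.5957  0.1584 -0.101 ] -5.79 0.829
block0 top 0.74 [203.2, 241.5, 226.1, 262.0]
block0 side 0.8 [266.5, 182.2, 287.9, 199.8]
b2 ['top', 'side'] [ 0.6031  0.2026 -0.0385] -2.21 0.854
b2 ['top'] [ 0.6027  0.2026 -0.0379] -2.17 0.962
b2 ['side'] [ 0.604   0.2046 -0.1471] -8.43 0.764
```

View pics/fit_top.png

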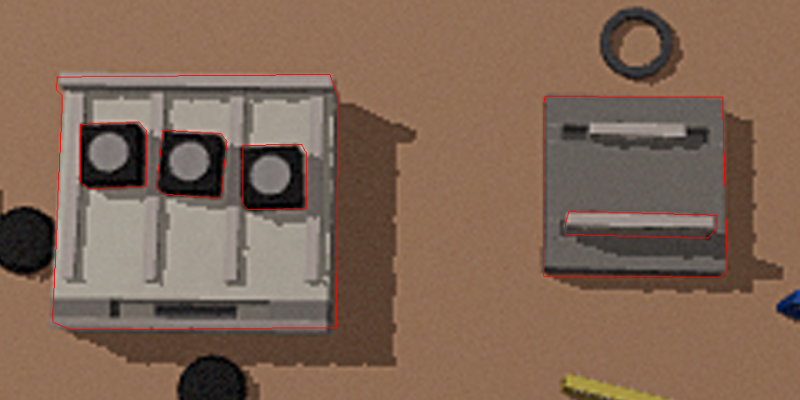

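View pics/fit_side.png

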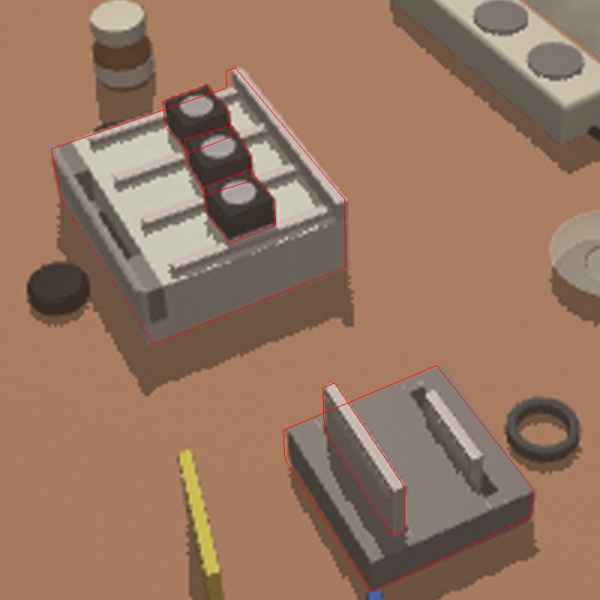

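The crops show the long aluminium plate in the near slot (top crop about (640,222)), taller and wider than the short one, so the choice is confirmed. The rack outline is slightly off at the lip, so I'm refitting it with full-width lip geometry and a saturation mask.

```bash
cat > m2.py <<'E'
from fit import *
np.set_printoptions(precision=4,suppress=True)
res=np.load("res.npy",allow_pickle=True).item()
RACK=[box(-75,76,-85,85,0,50),box(68,76,-85,85,50,66),np.vstack([box(-75,-75,-85,85,45,50),box(-80,-80,-85,85,55,55)])]
def mk(n,parts,p):
    im=cv2.imread(f"pics/{n}0.png"); hsv=cv2.cvtColor(im,cv2.COLOR_BGR2HSV)
    near=cv2.dilate(cv2.resize(sil(n,parts,p),(640,480),interpolation=cv2.INTER_NEAREST),np.ones((9,9)))
    m=((hsv[...,1]<75)&(near>0)).astype(np.uint8); m=cv2.morphologyEx(m,cv2.MORPH_CLOSE,np.ones((5,5)))
    m=cv2.morphologyEx(m,cv2.MORPH_OPEN,np.ones((9,9)))
    k,l,s,_=cv2.connectedComponentsWithStats(m); m=(l==1+s[1:,4].argmax()).astype(np.uint8)
    c=cv2.findContours(m,cv2.RETR_EXTERNAL,cv2.CHAIN_APPROX_NONE)[0]; cv2.drawContours(m,c,-1,1,-1); return m
for k,parts in(("rack",RACK),("stand",STAND)):
    ms={n:mk(n,parts,res[k]) for n in("top","side")}
    if k=="stand":
        parts=STAND+[box(-35,-27,-45,45,30,71),box(27,35,-30,30,30,46)]
    for sub in(["top","side"],["top"],["side"]):
        r=fit(parts,{n:ms[n] for n in sub},res[k]); print(k,sub,r[0],np.degrees(r[0][2]).round(2),round(r[1],3))
        if len(sub)==2: best=r[0]
    res[k]=best
np.save("res.npy",res,allow_pickle=True)
p=res["rack"]; c,s=np.cos(p[2]),np.sin(p[2])
for i in range(3):
    d=res[f"b{i}"][:2]-p[:2]; print("block",i,"in rack",1000*np.array([c*d[0]+s*d[1],-s*d[0]+c*d[1]]))
for q in((-69,0),): print("slot",place(np.array([[*q,20]])/1000,p))
st=res["stand"]; print("hold slot",place(np.array([[-31,0,6.]])/1000,st),res["hold"])
E
python3 m2.py
```

```text
rack ['top', 'side'] [ 0.5733  0.1559 -0.0905] -5.19 0.956
rack ['top'] [ 0.5711  0.1563 -0.1025] -5.87 0.962
rack ['side'] [ 0.5739  0.1556 -0.0734] -4.21 0.953
stand ['top', 'side'] [ 0.5658 -0.1216 -0.1107] -6.34 0.965
stand ['top'] [ 0.5654 -0.1216 -0.1103] -6.32 0.985
stand ['side'] [ 0.5668 -0.1214 -0.1016] -5.82 0.95
block 0 in rack [ 12.5304 -51.105 ]
block 1 in rack [20.35    0.2638]
block 2 in rack [25.4658 49.2141]
slot [[0.5045 0.1622 0.02  ]]
hold slot [[ 0.535  -0.1181  0.006 ]] [ 0.5343 -0.1188 -0.1096]
```

```bash
python3 - <<'E'
from fit import *
np.set_printoptions(precision=4,suppress=True)
im=cv2.imread("pics/top0.png"); S=cv2.GaussianBlur(cv2.cvtColor(im,cv2.COLOR_BGR2HSV)[...,1].astype(float),(3,3),0)
def edge(c0,c1,r0,r1,up,z):
    pts=[]
    for c in range(c0,c1):
        col=S[r0:r1,c]; g=np.diff(col); g=-g if up else g; i=g.argmax()
        w=np.clip(g[max(0,i-1):i+2],0,None); pts.append((c,r0+.5+(np.arange(max(0,i-1),max(0,i-1)+len(w))*w).sum()/w.sum()))
    pts=np.array(pts); f=np.polyfit(pts[:,0],pts[:,1],1); 
    k=abs(np.polyval(f,pts[:,0])-pts[:,1])<.7; f=np.polyfit(*pts[k].T,1)
    a,b=[onz("top",(c,np.polyval(f,c)),z) for c in(c0,c1)]
    d=a-b; print(f,k.sum(),len(k),"yaw",np.degrees(np.arctan2(-d[0],d[1])).round(2),(a+b)/2)
edge(202,278,222,234,True,.066)
edge(212,268,298,308,False,.055)
edge(347,395,228,240,True,.030)
E
```

```text
[  0.0066 224.9266] 76 76 yaw -5.21 [0.6496 0.1448 0.066 ]
[  0.0127 301.6387] 56 56 yaw -5.52 [0.489  0.1546 0.055 ]
[  0.017  227.1279] 48 48 yaw -5.82 [ 0.6201 -0.1288  0.03  ]
```

```bash
cat > t.py <<'E'
import sys
from h import *
np.set_printoptions(precision=1,suppress=True)
RK=(.573,.156,np.radians(-5.3))
def rk(x,y,z): c,s=np.cos(RK[2]),np.sin(RK[2]); return np.array([RK[0]+(c*x-s*y)/1000,RK[1]+(s*x+c*y)/1000,z/1000])
def todo(P,yaw_y,yaw_now_first=True):
    """tilt-free goal: tool z down, tool y at angle yaw_y (deg)"""
    s=manip.sense(); Rt=R.from_quat(s["tool_rot"])
    a=np.radians(yaw_y); y=np.array([np.cos(a),np.sin(a),0]); z=np.array([0,0,-1.]); G=R.from_matrix(np.c_[np.cross(y,z),y,z])
    d=P-s["tcp_pos"]
    print("t",round(s["t"],2),"pos",s["tcp_pos"]*1000,"F",s["force"],"gap",round(s["finger_gap"]*85.4,1))
    print("rotvec",np.degrees((Rt.inv()*G).as_rotvec()),"lin now",Rt.inv().apply(d)*1000,"lin after turn",G.inv().apply(d)*1000)
def rackpos():
    p=manip.sense()["tcp_pos"]; c,s=np.cos(RK[2]),np.sin(RK[2]); d=(p[:2]-RK[:2])*1000; print("rack xy",c*d[0]+s*d[1],-s*d[0]+c*d[1])
E
python3 -c "
from t import *
todo(rk(-45,-50,200),84.7)"
```

```text
t 1.8 pos [274.5 561.5 303.9] F [-0.3 -0.6  0. ] gap 85.3
rotvec [ -0.   -0.  -20.8] lin now [-421.9 -295.8  103.9] lin after turn [-289.7 -426.2  103.9]
```

Emit:
drive_tool:
  linear:
    - [0,0,0]
    - [0,0,0]
    - [0,0,0]
    - [-22,-33,8]
    - [-22,-33,8]
    - [-22,-33,8]
    - [-22,-33,8]
    - [-22,-33,8]
    - [-22,-33,8]
    - [-22,-33,8]
    - [-22,-33,8]
    - [-22,-33,8]
    - [-22,-33,8]
    - [-22,-33,8]
    - [-22,-33,8]
  rot:
    - [0,0,-7]
    - [0,0,-7]
    - [0,0,-7]
    - [0,0,0]
    - [0,0,0]
    - [0,0,0]
    - [0,0,0]
    - [0,0,0]
    - [0,0,0]
    - [0,0,0]
    - [0,0,0]
    - [0,0,0]
    - [0,0,0]
    - [0,0,0]
    - [0,0,0]
  hand: [0,0,0,0,0,0,0,0,0,0,0,0,0,0,0]
  force: 30

```text
t: 3.05
tcp_pos: [0.5183, 0.1458, 0.2069]
tool_rot: [0.028, 1.0, 0.007, 0.006]
force: [0.7, -0.0, 1.0]
finger_gap: -0.003
```

```bash
python3 -c "
from t import *
todo(rk(-45,-50,132),84.7)"
```

```text
t 3.05 pos [518.3 145.8 206.9] F [ 0.7 -0.   1. ] gap -0.3
rotvec [0.9 0.7 2.1] lin now [ -6.3 -36.2  74.4] lin after turn [ -8.6 -34.8  74.9]
```

Emit:
drive_tool:
  linear:
    - [-8,-36,0]
    - [0,0,0]
    - [0,0,37]
    - [0,0,37]
    - [0,0,0]
  rot:
    - [0.9,0.7,2.1]
    - [0,0,0]
    - [0,0,0]
    - [0,0,0]
    - [0,0,0]
  hand: [0,0,0,0,0]

```text
t: 3.47
tcp_pos: [0.5347, 0.098, 0.1314]
tool_rot: [0.054, 0.999, -0.001, 0.007]
force: [-1.2, 0.2, -1.1]
finger_gap: -0.001
```

```bash
python3 -c "
from t import *
todo(rk(21,-50,132),84.7);rackpos()"
```

```text
t 3.47 pos [534.7  98.  131.4] F [-1.2  0.2 -1.1] gap -0.1
rotvec [-0.1  0.8 -0.9] lin now [-53.6  12.1   0.1] lin after turn [-53.7  11.3  -0.6]
rack xy -32.74671632209912 -61.29973446498636
```

Emit:
drive_tool:
  linear:
    - [0,11,-1]
    - [0,0,0]
    - [-7,0,0]
    - [-7,0,0]
    - [-7,0,0]
    - [-7,0,0]
    - [-7,0,0]
    - [-7,0,0]
    - [-3,0,0]
    - [0,0,0]
  rot:
    - [0,0.8,-0.9]
    - [0,0,0]
    - [0,0,0]
    - [0,0,0]
    - [0,0,0]
    - [0,0,0]
    - [0,0,0]
    - [0,0,0]
    - [0,0,0]
    - [0,0,0]
  hand: [0,0,0,0,0,0,0,0,0,0]

```text
t: 4.3
tcp_pos: [0.587, 0.1062, 0.139]
tool_rot: [0.045, 0.999, -0.001, 0.003]
force: [-0.8, 0.2, -0.5]
finger_gap: 0.002
```

```bash
python3 -c "
from t import *
todo(rk(21,-50,132),84.7);rackpos()"
```

```text
t 4.3 pos [587.  106.2 139. ] F [-0.8  0.2 -0.5] gap 0.2
rotvec [-0.   0.3  0.2] lin now [-2.4 -1.7  7. ] lin after turn [-2.5 -1.7  7. ]
rack xy 18.53026239394429 -48.289189896788734
```

Emit:
drive_tool:
  linear:
    - [4,0,7]
    - [0,0,0]
    - [-5,-1,0]
    - [-3,0,0]
    - [-2,0,0]
    - [0,0,0]
  rot:
    - [0,0.3,0]
    - [0,0,0]
    - [0,0,0]
    - [0,0,0]
    - [0,0,0]
    - [0,0,0]
  hand: [0,0,0,0,0,0]

```text
t: 4.8
tcp_pos: [0.5906, 0.1045, 0.1302]
tool_rot: [0.045, 0.999, -0.0, -0.004]
force: [0.5, -0.2, 0.9]
finger_gap: -0.002
```

```bash
python3 -c "
from t import *
todo(rk(21,-50,132),84.7);rackpos()"
```

```text
t 4.8 pos [590.6 104.5 130.2] F [ 0.5 -0.2  0.9] gap -0.2
rotvec [-0.1 -0.4  0.2] lin now [ 1.3 -0.4 -1.8] lin after turn [ 1.3 -0.4 -1.8]
rack xy 22.299936748544827 -49.62991246451394
```

Emit:
drive_tool:
  linear:
    - [-2,0,-1]
    - [-2,0,0]
    - [0,0,0]
  rot:
    - [0,0,0]
    - [0,0,0]
    - [0,0,0]
  hand: [0,0,0]

```text
t: 5.05
tcp_pos: [0.5912, 0.1046, 0.1302]
tool_rot: [0.045, 0.999, -0.0, -0.009]
force: [-0.1, -0.6, 0.5]
finger_gap: 0.001
```

```bash
python3 -c "
from t import *
todo(rk(21,-50,132),84.7);rackpos()
a=save('top','top1')[215:315,190:290,::-1]; b=save('side','side1')[160:280,220:340,::-1]
cv2.imwrite('pics/c1.png',np.hstack([cv2.resize(a,(400,400),interpolation=cv2.INTER_CUBIC),cv2.resize(b,(400,400),interpolation=cv2.INTER_CUBIC)]))"
```

```text
t 5.05 pos [591.2 104.6 130.2] F [-0.1 -0.6  0.5] gap 0.1
rotvec [-0.1 -1.   0.2] lin now [ 1.9 -0.5 -1.8] lin after turn [ 1.9 -0.5 -1.8]
rack xy 22.913062366335684 -49.452269306402435
```

View pics/c1.png

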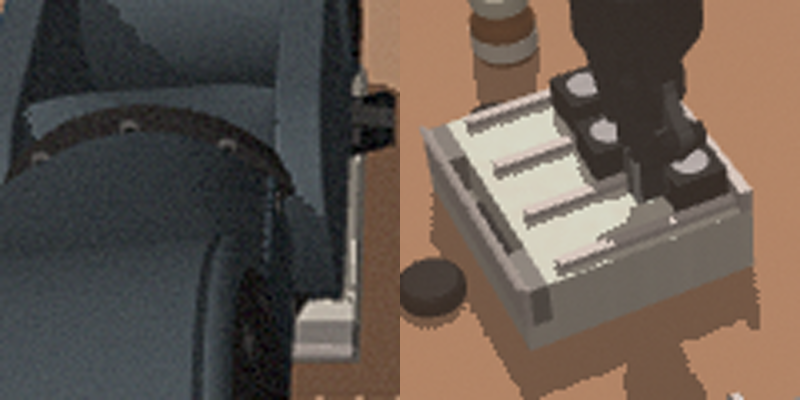

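The side crop shows block0 (at (695,175)) now at or near the fence; blocks 1 and 2 have not moved. Still rows relax the push, so I'll end on a pushing row to read the force.

Emit:
drive_tool:
  linear:
    - [-4,0,0]
  rot:
    - [0,-1,0]
  hand: [0]

```text
t: 5.23
tcp_pos: [0.5911, 0.1046, 0.1298]
tool_rot: [0.045, 0.999, -0.001, -0.005]
force: [-17.5, 1.1, 11.6]
finger_gap: -0.002
```

```bash
python3 -c "
from t import *
todo(rk(21,-50,132),84.7);rackpos()"
```

```text
t 5.23 pos [591.1 104.6 129.8] F [-17.5   1.1  11.6] gap -0.2
rotvec [-0.1 -0.6  0.2] lin now [ 1.8 -0.5 -2.1] lin after turn [ 1.8 -0.5 -2.2]
rack xy 22.763525968766952 -49.45967326474314
```

Fence contact is confirmed at TCP rack x = 22.8 (-17 N). Next is the middle lane.

Emit:
drive_tool:
  linear:
    - [12,0,-3]
    - [36,0,0]
    - [0,0,0]
    - [0,38,0]
    - [0,12,0]
    - [0,0,0]
  rot:
    - [0,-0.6,0]
    - [0,0,0]
    - [0,0,0]
    - [0,0,0]
    - [0,0,0]
    - [0,0,0]
  hand: [0,0,0,0,0,0]

```text
t: 5.73
tcp_pos: [0.5492, 0.1584, 0.1338]
tool_rot: [0.046, 0.999, -0.001, 0.006]
force: [0.2, 0.3, 1.1]
finger_gap: -0.001
```

```bash
python3 -c "
from t import *
todo(rk(22.8,0,133),84.7);rackpos()"
```

```text
t 5.73 pos [549.2 158.4 133.8] F [0.2 0.3 1.1] gap -0.1
rotvec [-0.1  0.7 -0. ] lin now [-46.7  -0.2   1.3] lin after turn [-46.7  -0.2   0.8]
rack xy -23.93512712669553 0.17711674691886659
```

Emit:
drive_tool:
  linear:
    - [0,0,1]
    - [-6,0,0]
    - [-6,0,0]
    - [-6,0,0]
    - [-6,0,0]
    - [-6,0,0]
    - [-5,0,0]
    - [-3,0,0]
    - [-3,0,0]
  rot:
    - [0,0.7,0]
    - [0,0,0]
    - [0,0,0]
    - [0,0,0]
    - [0,0,0]
    - [0,0,0]
    - [0,0,0]
    - [0,0,0]
    - [0,0,0]
  hand: [0,0,0,0,0,0,0,0,0]

```text
t: 6.48
tcp_pos: [0.5951, 0.1511, 0.1328]
tool_rot: [0.048, 0.999, -0.001, -0.002]
force: [-10.4, 3.0, 8.2]
finger_gap: -0.0
```

```bash
python3 -c "
from t import *
todo(rk(22.8,0,133),84.7);rackpos()"
```

```text
t 6.48 pos [595.1 151.1 132.8] F [-10.4   3.    8.2] gap -0.0
rotvec [-0.1 -0.2 -0.2] lin now [-0.3  2.8 -0.2] lin after turn [-0.3  2.8 -0.2]
rack xy 22.501575509322336 -2.8361508522983563
```

Emit:
drive_tool:
  linear:
    - [3,3,0]
    - [0,0,0]
    - [-4,0,0]
    - [-4,0,0]
  rot:
    - [0,0,0]
    - [0,0,0]
    - [0,0,0]
    - [0,-0.5,0]
  hand: [0,0,0,0]

```text
t: 6.82
tcp_pos: [0.5958, 0.1539, 0.132]
tool_rot: [0.048, 0.999, -0.001, -0.005]
force: [-13.5, 1.8, 10.1]
finger_gap: 0.001
```

```bash
python3 -c "
from t import *
todo(rk(22.8,0,133),84.7);rackpos()"
```

```text
t 6.82 pos [595.8 153.9 132. ] F [-13.5   1.8  10.1] gap 0.1
rotvec [-0.2 -0.6 -0.2] lin now [ 0.1 -0.  -1. ] lin after turn [ 0.1 -0.  -1. ]
rack xy 22.857589380378954 0.04131565113255453
```

Middle block is at the fence (22.9). Left lane next.

Emit:
drive_tool:
  linear:
    - [12,0,-2]
    - [36,0,0]
    - [0,0,0]
    - [0,38,0]
    - [0,11,0]
    - [0,0,0]
  rot:
    - [0,-0.6,0]
    - [0,0,0]
    - [0,0,0]
    - [0,0,0]
    - [0,0,0]
    - [0,0,0]
  hand: [0,0,0,0,0,0]

```text
t: 7.32
tcp_pos: [0.5511, 0.2071, 0.1334]
tool_rot: [0.049, 0.999, -0.002, -0.0]
force: [-0.5, -0.5, -0.5]
finger_gap: -0.0
```

```bash
python3 -c "
from t import *
todo(rk(22.8,50,133),84.7);rackpos()"
```

```text
t 7.32 pos [551.1 207.1 133.4] F [-0.5 -0.5 -0.5] gap -0.0
rotvec [-0.2  0.  -0.3] lin now [-49.3   1.4   0.4] lin after turn [-49.4   1.1   0.4]
rack xy -26.55600351180054 48.85073258672213
```

Emit:
drive_tool:
  linear:
    - [0,1,1]
    - [-6,0.4,0]
    - [-6,0.4,0]
    - [-6,0.4,0]
    - [-6,0.4,0]
    - [-6,0.4,0]
    - [-6,0.4,0]
    - [-4,0,0]
    - [-3,0,0]
    - [-3,0,0]
  rot:
    - [0,0.3,0]
    - [0,0,0]
    - [0,0,0]
    - [0,0,0]
    - [0,0,0]
    - [0,0,0]
    - [0,0,0]
    - [0,0,0]
    - [0,0,0]
    - [0,0,0]
  hand: [0,0,0,0,0,0,0,0,0,0]

```text
t: 8.15
tcp_pos: [0.6007, 0.2026, 0.1315]
tool_rot: [0.05, 0.999, -0.003, -0.008]
force: [-10.2, 3.4, 8.2]
finger_gap: 0.003
```

```bash
python3 -c "
from t import *
todo(rk(22.8,50,133),84.7);rackpos()"
```

```text
t 8.15 pos [600.7 202.6 131.5] F [-10.2   3.4   8.2] gap 0.3
rotvec [-0.3 -0.9 -0.5] lin now [ 0.6  1.  -1.5] lin after turn [ 0.5  1.  -1.5]
rack xy 23.32051817602983 48.9640447271765
```

Emit:
drive_tool:
  linear:
    - [4,1,0]
    - [0,0,0]
    - [-4,0,0]
    - [-4,0,0]
    - [10,0,-4]
    - [10,0,-30]
    - [0,0,-41]
    - [0,-40,0]
    - [0,-40,0]
    - [0,-40,0]
    - [0,-40,0]
    - [0,-40,0]
    - [0,-40,0]
    - [0,-25,0]
    - [0,0,0]
  rot:
    - [0,-0.9,0]
    - [0,0,-0.5]
    - [0,0,0]
    - [0,-0.4,0]
    - [0,0,0]
    - [0,0,0]
    - [0,0,0]
    - [0,0,0]
    - [0,0,0]
    - [0,0,0]
    - [0,0,0]
    - [0,0,0]
    - [0,0,0]
    - [0,0,0]
    - [0,0,0]
  hand: [0,0,0,0,0,0,0,0,0,0,0,0,0,0,0]

```text
t: 9.4
tcp_pos: [0.5682, -0.0686, 0.2146]
tool_rot: [0.04, 0.999, -0.007, 0.012]
force: [-0.1, 0.2, 0.0]
finger_gap: 0.007
```

```bash
cat > chk.py <<'E'
import sys
from t import *
k=sys.argv[1]
a=save('top','top'+k)[215:315,190:290,::-1]; b=save('side','side'+k)[160:280,220:340,::-1]
cv2.imwrite(f'pics/c{k}.png',np.hstack([cv2.resize(a,(400,400),interpolation=cv2.INTER_CUBIC),cv2.resize(b,(400,400),interpolation=cv2.INTER_CUBIC)]))
E
python3 chk.py 2; python3 -c "
from t import *
todo(np.array([.5345,-.1185,.2]),-6);print(manip.sense()['q'])
for n in('top','side'):
  for d in cams.spot_point('block0',n)[:3]:
    p=onz(n,d['at'],.05); c,s=np.cos(RK[2]),np.sin(RK[2]); e=(p[:2]-RK[:2])*1000; print(n,d['score'],c*e[0]+s*e[1],-s*e[0]+c*e[1])"
```

```text
t 9.5 pos [567.8 -64.9 214.4] F [-0.8 -0.2 -0.7] gap 0.1
rotvec [ 0.5  1.5 91.6] lin now [ 29.4 -55.8  14.3] lin after turn [-56.8 -27.5  14.4]
[-0.3  0.6  1.7 -0.   0.9 -1.8]
top 0.88 55.5654586831376 -0.24611056225039185
top 0.59 48.90021225570396 -49.798880220135594
top 0.55 55.10125506370838 54.97260266075736
side 0.85 58.86301922050022 -3.24725840801871
side 0.65 49.04775317396937 52.264678811243634
side 0.61 55.8087178855082 -46.52424749361573
```

View pics/c2.png

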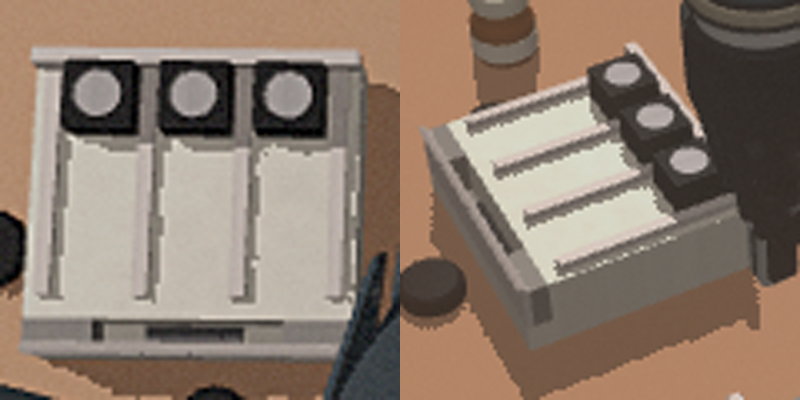

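The crops show all three blocks in an even row against the fence (top crop y about 62–135). Now turning for the holder.

Emit:
drive_tool:
  linear:
    - [0,0,0]
    - [0,0,0]
    - [0,0,0]
    - [0,0,0]
    - [0,0,0]
    - [0,0,0]
    - [0,0,0]
    - [0,0,0]
    - [0,0,0]
    - [0,0,0]
    - [0,0,0]
    - [0,0,0]
    - [0,0,0]
    - [-28,-14,0]
    - [-28,-14,0]
    - [0,0,0]
  rot:
    - [0.5,1.5,6.9]
    - [0,0,7]
    - [0,0,7]
    - [0,0,7]
    - [0,0,7]
    - [0,0,7]
    - [0,0,7]
    - [0,0,7]
    - [0,0,7]
    - [0,0,7]
    - [0,0,7]
    - [0,0,7]
    - [0,0,7]
    - [0,0,0]
    - [0,0,0]
    - [0,0,0]
  hand: [40,40,40,40,40,40,40,40,40,40,40,40,40,40,40,40]

```text
t: 10.93
tcp_pos: [0.534, -0.0796, 0.2133]
tool_rot: [0.747, 0.665, -0.008, 0.001]
force: [-0.2, 0.7, -0.1]
finger_gap: 0.472
```

```bash
python3 -c "
from t import *
todo(np.array([.5345,-.1185,.119]),-6)
print(onz('top',(238.9,298.3),.03), rk(-69,0,30))"
```

```text
t 10.93 pos [534.  -79.6 213.3] F [-0.2  0.7 -0.1] gap 40.3
rotvec [-0.5  0.8 -0.6] lin now [-37.4   5.8  94.8] lin after turn [-38.7   4.6  94.3]
[0.5 0.2 0. ] [0.5 0.2 0. ]
```

Emit:
drive_tool:
  linear:
    - [-38,5,0]
    - [0,0,0]
    - [0,0,0]
  rot:
    - [-0.5,0.8,-0.6]
    - [0,0,0]
    - [0,0,0]
  hand: [40,40,40]

```text
t: 11.18
tcp_pos: [0.5354, -0.1139, 0.2138]
tool_rot: [0.741, 0.672, 0.001, -0.001]
force: [-0.8, -0.2, -0.4]
finger_gap: 0.465
```

```bash
python3 -c "
from t import *
todo(np.array([.5345,-.1185,.119]),-6)
print(1000*onz('top',(238.9,298.3),.03), 1000*rk(-69,0,30))"
```

```text
t 11.18 pos [ 535.4 -113.9  213.8] F [-0.8 -0.2 -0.4] gap 39.7
rotvec [ 0.1 -0.2  0.4] lin now [-5.  -0.5 94.8] lin after turn [-4.7 -0.4 94.8]
[505.1 160.   30. ] [504.3 162.4  30. ]
```

Emit:
drive_tool:
  linear:
    - [-5,0,0]
    - [0,0,0]
    - [0,0,35]
    - [0,0,35]
    - [0,0,18]
    - [0,0,5]
    - [0,0,0]
  rot:
    - [0,0,0.4]
    - [0,0,0]
    - [0,0,0]
    - [0,0,0]
    - [0,0,0]
    - [0,0,0]
    - [0,0,0]
  hand: [40,40,40,40,40,40,40]

```text
t: 11.77
tcp_pos: [0.5406, -0.1123, 0.1201]
tool_rot: [0.74, 0.673, 0.004, 0.004]
force: [0.6, 1.1, 0.5]
finger_gap: 0.472
```

```bash
python3 -c "
from t import *
todo(np.array([.5345,-.1185,.1185]),-6)
a=save('side','side3')[230:350,270:410,::-1]; cv2.imwrite('pics/c3.png',cv2.resize(a,(560,480),interpolation=cv2.INTER_CUBIC))"
```

```text
t 11.77 pos [ 540.6 -112.3  120.1] F [0.6 1.1 0.5] gap 40.3
rotvec [ 0.6 -0.   0.6] lin now [-6.7 -5.5  1.5] lin after turn [-6.8 -5.4  1.6]
```

View pics/c3.png

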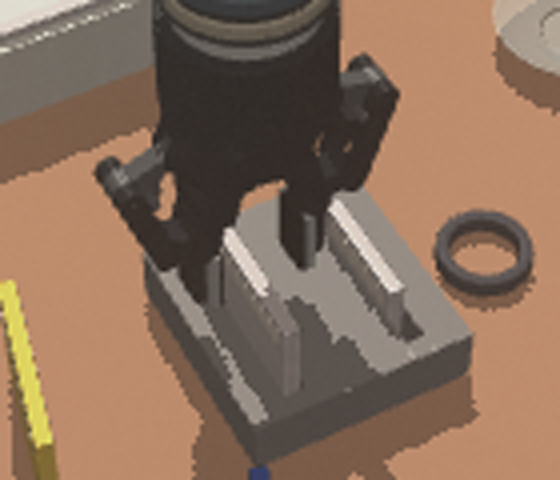

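The plate is between the fingers (finger tips at crop (205,300) and (305,265)), and the short holder is clear. I'll centre and close.

Emit:
drive_tool:
  linear:
    - [-7,-5.5,1.5]
    - [0,0,0]
    - [0,0,0]
  rot:
    - [0.6,0,0.6]
    - [0,0,0]
    - [0,0,0]
  hand: [40,40,40]

```text
t: 12.07
tcp_pos: [0.5357, -0.1189, 0.1217]
tool_rot: [0.743, 0.669, 0.001, 0.002]
force: [1.1, 0.1, 0.5]
finger_gap: 0.471
```

```bash
python3 -c "
from t import *
todo(np.array([.5345,-.1185,.1185]),-6)
np.set_printoptions(precision=1); s=manip.sense(); Rt=R.from_quat(s['tool_rot'])
tip=s['tcp_pos']+Rt.apply([0,0,.0726]); print(tip*1000,(proj('side',[tip,[.5345,-.1185,.046],[.5345,-.1185,.071]])-[270,230])*4)"
```

```text
t 12.07 pos [ 535.7 -118.9  121.7] F [1.1 0.1 0.5] gap 40.2
rotvec [0.2 0.1 0. ] lin now [ 0.2 -1.3  3.2] lin after turn [ 0.2 -1.2  3.2]
[ 536.  -119.    49.1] [[244.8 288.8]
 [241.5 293.9]
 [241.2 259. ]]
```

Emit:
drive_tool:
  linear:
    - [0,-1,3]
    - [0,0,0]
    - [0,0,0]
    - [0,0,0]
    - [0,0,0]
    - [0,0,0]
    - [0,0,0]
    - [0,0,0]
  rot:
    - [0,0,0]
    - [0,0,0]
    - [0,0,0]
    - [0,0,0]
    - [0,0,0]
    - [0,0,0]
    - [0,0,0]
    - [0,0,0]
  hand: [40,40,20,0,0,0,0,0]
  force: 70

```text
t: 12.73
tcp_pos: [0.5346, -0.1196, 0.1218]
tool_rot: [0.743, 0.669, 0.001, 0.003]
force: [-0.6, -0.6, 0.7]
finger_gap: 0.078
```

```bash
python3 -c "
from t import *
todo(np.array([.5345,-.1185,.1185]),-6)"
```

```text
t 12.73 pos [ 534.6 -119.6  121.8] F [-0.6 -0.6  0.7] gap 6.7
rotvec [ 0.4  0.2 -0. ] lin now [ 1.1 -0.3  3.3] lin after turn [ 1.1 -0.3  3.3]
```

Gripped (6.7 mm gap). TCP is 115.8 mm above the holder's base, so home is TCP z ≈ 136. Lifting.

Emit:
drive_tool:
  linear:
    - [0,0,-10]
    - [0,0,-15]
    - [0,0,-30]
    - [0,0,-30]
    - [0,0,-25]
    - [0,0,0]
  rot:
    - [0,0,0]
    - [0,0,0]
    - [0,0,0]
    - [0,0,0]
    - [0,0,0]
    - [0,0,0]
  hand: [0,0,0,0,0,0]

```text
t: 13.23
tcp_pos: [0.5342, -0.119, 0.2362]
tool_rot: [0.743, 0.669, 0.001, 0.002]
force: [0.8, -0.8, -0.6]
finger_gap: 0.075
```

```bash
python3 -c "
from t import *
todo(rk(-69,0,230),-5.3)"
```

```text
t 13.23 pos [ 534.2 -119.   236.2] F [ 0.8 -0.8 -0.6] gap 6.4
rotvec [ 0.2  0.1 -0.7] lin now [276.7 -59.3   5.7] lin after turn [277.4 -55.8   6.2]
```

Emit:
drive_tool:
  linear:
    - [20,-4,0]
    - [34,-7,0]
    - [34,-7,0]
    - [34,-7,0]
    - [34,-7,0]
    - [34,-7,0]
    - [34,-7,0]
    - [30,-6,0]
    - [15,-4,0]
    - [0,0,0]
    - [0,0,0]
  rot:
    - [0.2,0,-0.7]
    - [0,0,0]
    - [0,0,0]
    - [0,0,0]
    - [0,0,0]
    - [0,0,0]
    - [0,0,0]
    - [0,0,0]
    - [0,0,0]
    - [0,0,0]
    - [0,0,0]
  hand: [0,0,0,0,0,0,0,0,0,0,0]

```text
t: 14.15
tcp_pos: [0.5042, 0.1636, 0.2365]
tool_rot: [0.741, 0.672, 0.002, 0.006]
force: [-0.2, -0.6, -0.9]
finger_gap: 0.079
```

```bash
cat > hold.py <<'E'
from t import *
from fit import fit,box,sil
todo(rk(-69,0,230),-5.3)
s=manip.sense(); tcp=s["tcp_pos"]; zb=(tcp[2]-.1158)*1000
b=save("side","side4")
x,y=tcp[:2]; parts=[box(-4,4,-45,45,zb,zb+42)]
c=proj("side",[[x,y,zb/1000+.02]])[0]
for d in cams.regions_of("label_holder","side")[:3]: 
    r=d["rect"]; print(d["score"],np.round(r),c)
    if abs((r[0]+r[2])/2-c[0])<25 and abs((r[1]+r[3])/2-c[1])<30:
        m=d["pixels"]; np.save("hm.npy",m)
        f=fit([box(-4,4,-45,45,zb,zb+65)],{"side":m},(x,y,np.radians(-5.3))); print("fit mm",f[0][:2]*1000,np.degrees(f[0][2]),f[1],"rel tcp",(f[0][:2]-tcp[:2])*1000)
a=b[130:270,200:340,::-1]; cv2.imwrite('pics/c4.png',cv2.resize(a,(560,560),interpolation=cv2.INTER_CUBIC))
E
python3 hold.py
```

```text
t 14.15 pos [504.2 163.6 236.5] F [-0.2 -0.6 -0.9] gap 6.8
rotvec [ 0.7  0.3 -0.3] lin now [-1.2  0.1  6.5] lin after turn [-1.2  0.2  6.5]
0.92 [270. 302. 289. 357.] [237.9 186.8]
0.72 [232. 168. 251. 206.] [237.9 186.8]
fit mm [506.8 161.3] -9.225488051450485 0.6033839263498383 rel tcp [ 2.6 -2.3]
0.63 [334. 350. 345. 416.] [237.9 186.8]
```

View pics/c4.png

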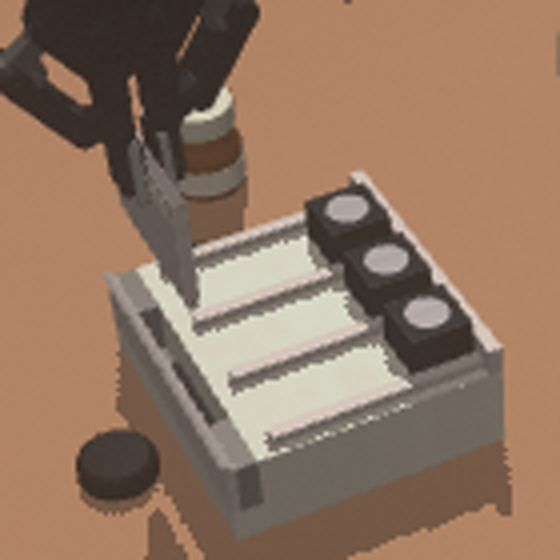

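The plate hangs upright from the pads. Its lower corners are at crop (195,307) and (122,202), that is px (248.8,206.8) and (230.5,180.5). I'll compare these with the prediction.

```bash
python3 -c "
from t import *
tcp=manip.sense()['tcp_pos']; zb=tcp[2]-.1158
e=np.array([-np.sin(RK[2]),np.cos(RK[2])])
for o in(-8,-4,0,4):
  P=[[*(tcp[:2]+e*(o+sg*45)/1000),zb] for sg in(-1,1)]; print(o,proj('side',P).ravel())
print(1000*onz('side',(248.8,206.8),zb),1000*onz('side',(230.5,180.5),zb))
m=np.load('hm.npy'); r,c=np.nonzero(m); i=(r+0.5*c).argmax(); print('mask low corner',c[i],r[i])"
```

```text
-8 [249.7 210.3 232.9 184.5]
-4 [248.9 209.1 232.2 183.5]
0 [248.1 207.9 231.5 182.4]
4 [247.3 206.7 230.8 181.3]
[502.9 119.7 120.7] [509.7 214.  120.7]
mask low corner 248 206
```

Emit:
drive_tool:
  linear:
    - [-5,0,0]
    - [0,0,0]
    - [0,0,25]
    - [0,0,20]
    - [0,0,10]
    - [0,0,0]
  rot:
    - [0.7,0.3,-0.3]
    - [0,0,0]
    - [0,0,0]
    - [0,0,0]
    - [0,0,0]
    - [0,0,0]
  hand: [0,0,0,0,0,0]

```text
t: 14.75
tcp_pos: [0.508, 0.1495, 0.1814]
tool_rot: [0.743, 0.669, 0.002, 0.001]
force: [1.0, -0.4, -1.5]
finger_gap: 0.074
```

```bash
cat > pos.py <<'E'
from t import *
todo(np.array([.5045,.1585,.136]),-5.3)
s=manip.sense();Rt=R.from_quat(s["tool_rot"]);b=s["tcp_pos"]+Rt.apply([0,0,.1158]); print("plate base",b*1000)
E
python3 pos.py
```

```text
t 14.75 pos [508.  149.5 181.4] F [ 1.  -0.4 -1.5] gap 6.3
rotvec [ 0.2 -0.1 -0.7] lin now [ 8.5 -4.6 45.4] lin after turn [ 8.6 -4.3 45.4]
plate base [508.5 149.6  65.6]
```

Emit:
drive_tool:
  linear:
    - [7,-4,0]
    - [0,0,0]
    - [0,0,0]
  rot:
    - [0.2,0,-0.7]
    - [0,0,0]
    - [0,0,0]
  hand: [0,0,0]

```text
t: 15.0
tcp_pos: [0.5056, 0.155, 0.1818]
tool_rot: [0.74, 0.672, 0.001, -0.0]
force: [0.3, -0.2, -0.6]
finger_gap: 0.078
```

```bash
python3 pos.py
```

```text
t 15.0 pos [505.6 155.  181.8] F [ 0.3 -0.2 -0.6] gap 6.7
rotvec [ 0.  -0.1 -0.2] lin now [ 3.3 -1.4 45.8] lin after turn [ 3.4 -1.4 45.8]
plate base [505.6 155.2  66. ]
```

Adjust and look at it just above the channel.

Emit:
drive_tool:
  linear:
    - [3,-1,4]
    - [0,0,0]
    - [0,0,4]
    - [0,0,0]
  rot:
    - [0,0,-0.2]
    - [0,0,0]
    - [0,0,0]
    - [0,0,0]
  hand: [0,0,0,0]

```text
t: 15.33
tcp_pos: [0.506, 0.1588, 0.1756]
tool_rot: [0.739, 0.674, 0.003, 0.001]
force: [-0.5, 0.5, -1.5]
finger_gap: 0.077
```

```bash
python3 pos.py; python3 -c "
from t import *
a=save('side','side5')[170:270,210:310,::-1]; cv2.imwrite('pics/c5.png',cv2.resize(a,(600,600),interpolation=cv2.INTER_CUBIC))"
```

```text
t 15.33 pos [506.  158.8 175.6] F [-0.5  0.5 -1.5] gap 6.6
rotvec [ 0.3 -0.1  0.1] lin now [-0.5 -1.7 39.6] lin after turn [-0.4 -1.5 39.6]
plate base [506.7 159.   59.8]
```

View pics/c5.png

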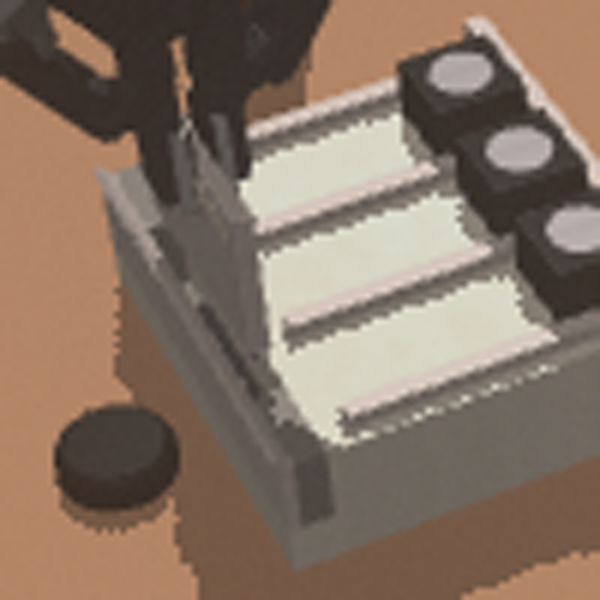

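The plate's lower edge is just over the channel (crop (165,240)–(260,380)), aligned along it. Creeping down.

Emit:
drive_tool:
  linear:
    - [0,-2,2]
    - [0,0,3]
    - [0,0,3]
    - [0,0,3]
    - [0,0,3]
  rot:
    - [0.3,0,0]
    - [0,0,0]
    - [0,0,0]
    - [0,0,0]
    - [0,0,0]
  hand: [0,0,0,0,0]
  force: 90

```text
t: 15.8
tcp_pos: [0.5045, 0.1592, 0.1614]
tool_rot: [0.739, 0.674, 0.002, -0.0]
force: [0.9, 0.2, -0.8]
finger_gap: 0.071
```

```bash
python3 pos.py
```

```text
t 15.8 pos [504.5 159.2 161.4] F [ 0.9  0.2 -0.8] gap 6.1
rotvec [ 0.1 -0.2  0.1] lin now [-0.8 -0.  25.4] lin after turn [-0.7  0.  25.4]
plate base [504.8 159.5  45.6]
```

Base is 45.6 mm, below the deck, with no contact force: it has entered. Continuing to the bar.

Emit:
drive_tool:
  linear:
    - [0,0,4]
    - [0,0,4]
    - [0,0,4]
    - [0,0,2]
  rot:
    - [0,0,0.1]
    - [0,0,0]
    - [0,0,0]
    - [0,0,0]
  hand: [0,0,0,0]

```text
t: 16.13
tcp_pos: [0.5044, 0.1592, 0.1453]
tool_rot: [0.739, 0.673, 0.001, -0.0]
force: [-0.1, 0.1, 2.6]
finger_gap: 0.07
```

```bash
python3 pos.py
```

```text
t 16.13 pos [504.4 159.2 145.3] F [-0.1  0.1  2.6] gap 6.0
rotvec [ 0.1 -0.2 -0. ] lin now [-0.7  0.1  9.3] lin after turn [-0.7  0.1  9.3]
plate base [504.6 159.5  29.5]
```

Bar contact came where expected (base 29.5, 2.6 N). Pressing down.

Emit:
drive_tool:
  linear:
    - [0,0,3]
    - [0,0,3]
    - [0,0,3]
    - [0,0,3]
  rot:
    - [0,0,0]
    - [0,0,0]
    - [0,0,0]
    - [0,0,0]
  hand: [0,0,0,0]

```text
t: 16.47
tcp_pos: [0.5048, 0.1594, 0.1356]
tool_rot: [0.739, 0.674, 0.002, -0.0]
force: [-7.3, -1.5, 47.2]
finger_gap: 0.071
```

```bash
python3 pos.py
```

```text
t 16.47 pos [504.8 159.4 135.6] F [-7.3 -1.5 47.2] gap 6.1
rotvec [ 0.1 -0.2 -0. ] lin now [-0.9 -0.2 -0.4] lin after turn [-0.9 -0.2 -0.4]
plate base [505.1 159.7  19.8]
```

Emit:
drive_tool:
  linear:
    - [0,0,1.5]
    - [0,0,1.5]
  rot:
    - [0,0,0]
    - [0,0,0]
  hand: [0,0]

```text
t: 16.63
tcp_pos: [0.5045, 0.1594, 0.1358]
tool_rot: [0.739, 0.674, 0.002, 0.0]
force: [-3.4, 0.3, 11.8]
finger_gap: 0.069
```

```bash
python3 -c "
from t import *
a=save('side','side6')[160:280,220:340,::-1]; b=save('top','top6')[215:315,190:290,::-1]; cv2.imwrite('pics/c6.png',np.hstack([cv2.resize(b,(400,400),interpolation=cv2.INTER_CUBIC),cv2.resize(a,(400,400),interpolation=cv2.INTER_CUBIC)]))"; python3 pos.py
```

```text
t 16.73 pos [504.5 159.4 135.8] F [-3.9 -0.1 13.6] gap 6.1
rotvec [ 0.1 -0.1  0. ] lin now [-0.9  0.1 -0.2] lin after turn [-0.9  0.1 -0.2]
plate base [504.8 159.7  20. ]
```

View pics/c6.png

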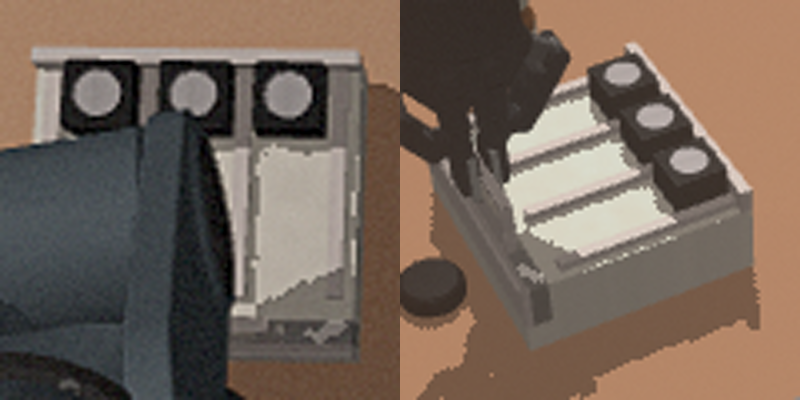

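The holder is home (base 20.0 mm), and the blocks are still in line at the fence. I'll press a little firmer for margin before handing in.

Emit:
drive_tool:
  linear:
    - [0,0,2.5]
    - [0,0,2.5]
  rot:
    - [0,0,0]
    - [0,0,0]
  hand: [0,0]

```text
t: 16.9
tcp_pos: [0.5044, 0.1595, 0.1357]
tool_rot: [0.739, 0.674, 0.002, 0.001]
force: [-5.6, -1.3, 23.5]
finger_gap: 0.069
```

```bash
python3 -c "
from t import *
cams.snapshot('side'); s=manip.sense(); print(s['force'],s['tcp_pos']*1000,s['finger_gap'])
if 12<s['force'][2]<45: print(order.sign_off())"
```

```text
[-5.3 -0.5 22.1] [504.4 159.5 135.8] 0.07234674402913985
the job is handed in; nothing more can be done
None
```

I did both parts of the job in order and handed it in at about 17 s, with the gripper still holding the long label holder pressed down.

- **Blocks:** I pushed each of the three black blocks along its lane until the rear fence pushed back. The tool stopped at rack x of about 22.8, 22.9 and 23.3 mm, with 10–17 N of resistance. The last picture shows them in one even row at the fence. I judged squareness from the pictures only. The network's block spots scattered by about 10 mm, so I did not rely on them.
- **Label holder:** I took the long aluminium holder from the stand and pushed it down the front channel. It met the sprung bar with its underside at about z = 29.5 mm. It then stopped firmly at about 20.0 mm, which is the channel floor, with no sign of slipping in the grip.
- **Final state:** The gripper is closed on the holder at 90 N and pressing down with about 22 N. The bar needs 8 N. The reading briefly peaked at 47 N when the holder reached the floor.
- **Not directly seen:** The arm hid part of the holder in the last top picture, so "fully home" rests on the tool height, the force readings and the side view. I did not touch the short holder or any other item, but I did no separate final check of the whole bench.

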